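# Bolt the glassware chest shut

## Robot

A 6-joint arm with a two-finger parallel gripper is mounted at the origin on the work surface. World frame = base frame: x ahead of the robot, y to its left, z up, the work surface at z = 0. Lengths are in mm, angles in rad, forces in N, time in s.
With the tool pointing down it reaches from about 325 to 900 mm from the base axis. Payload 6.1 kg.
Tool frame: the origin (TCP) lies at the very end of the fingers, on their centre line; the grasp point (between the pads) lies 19 mm behind it; z points along the fingers, y is the line along which they close (so a half turn about z gives the same grasp; the last joint's range is limited). The gripper opens to 87 mm and grips with 3 to 60 N. Pads are 19 mm wide; open, the fingers measure 117 mm over their backs; the gripper's body (75 mm by 190 mm) begins 51 mm behind the grasp point.
Start: joints at [0.992, 0.22, 1.526, -0, 1.395, -0.126], TCP at [273.425, 562.009, 222.538] pointing down, gripper open.
Joint ranges: [-2.98, 2.98], [-0.91, 2.08], [0.09, 2.57], [-1.24, 4.39], [0.2, 2.65], [-2.68, 2.68]. Speed limits (rad/s): [2.57, 2.57, 3.01, 3.14, 3.14, 3.14].

## Interface

Orientations are given as [roll, pitch, yaw] about the fixed x, y, z axes, in that order (R = Rz(yaw) Ry(pitch) Rx(roll)).
In Python, from workcell import robot, optics gives the robot as it stands.
- The arm moves only by the tool servo_tool, never from a script. Its arguments are lists of equal length, an entry for each row: "translation": the shift along the tool's x, y, z in cm, a list of three; "yaw": the turn about the tool's z in rad. A call has 1 to 10 rows; each row is the pose to reach, as a shift and turn from the pose commanded when the call began, along the tool's axes at that moment; what a row does not reach only later rows make up. A row lasts 1/10 s, in which the tool goes at most 50 mm and 8.59 degrees, less where a joint would pass 70% of its speed; a pose out of reach is approached as far as the arm can. A call with a gripper value outside its range is refused whole. "claw" is the opening, from 0 (shut) to 1 (fully open), set as the call begins (left out, the last holds). The fingers move at their own pace and stop on an object; the grip force is fixed at half the most. Time passes only in rows, so rows that repeat a pose let the fingers close. It gives the time, the measured TCP pose, the force, the opening and the grip force at its end, in the units of the state.
- robot.get_obs(): the state, without advancing time (a new reading comes with each control period).
- optics.grab_frame(name): name is "scene" or "side" or "wrist"; returns a dict with "color" (420x560x3 uint8, red, green, blue), "fx", "fy", "cx", "cy" (pixels), "R" (3x3) and "t" (3): a world point X has camera coordinates R X + t; the wrist camera has in their place "tool_from_camera" (4x4, takes a point from camera to tool coordinates, whose origin is the TCP and whose axes are the flange's). Camera axes: x right, y down, z forward; pixel columns grow to the right and rows downward; lengths in mm; the calibration is good to about 2 mm. A picture is of the moment at which its call begins: read the wrist's pose just before it. There is no depth.
- robot.hand_in(): hands the job in; it is judged then, once.
The state is a dict: "t": time; "joint_positions": joint angles; "qvel": joint speeds; "joint_efforts": joint torques, N m; "tcp_pos": TCP position; "tcp_rot": TCP orientation; "contact_force": force on the tool from outside, world axes, zero at the start; "ft_torque": the same for the moment, N m; "gripper_width": finger opening in mm; "grasp_force": force on a finger pad.
Only numpy, scipy, OpenCV 4.12 (cv2) and the standard library are available. Lean on these libraries where they do the work, as an engineer would, in place of code of your own. Each camera call takes 0.05 s, during which the arm holds its last target. There are 200 camera calls.

## Task

Lock the glassware chest: press its spring catch plate right down with one fingertip and, keeping it held down, push the bolt by its upright tab with the other fingertip until the bolt is fully home in its keeper; then take the hand away, so that the catch springs back up and locks it. Only press and push, picking nothing up: do not force the bolt while the catch is up, do not let the catch up half-way, and leave the glass stopper, the flask and the jar where they stand.

Things in the scene. Friction and masses are not known exactly. Their poses are not given: they have to be found in the camera images.
- chest: Wooden chest, 240 (x) by 360 (y) by 90 mm high, fixed. Origin: centre of its underside, z up. On its flat top, a steel bolt slides along the chest's +y, from the lid into a keeper (low staple, 25 mm above the top, x = 30, y = 61 to 75 mm); the catch plate lies beside the bolt on the -x side. Rod and guides rise at most 22 mm above the chest's top.
- tab (a point): Middle of the top edge of the bolt's upright steel tab, to be pushed on its -y side. The tab is 24 mm wide (chest x), 8 mm thick (chest y) and stands from 20 to 58 mm above the chest's top; the rod below it is 20 mm high. Moves with the bolt: at bolt value 0 it is at x = 30, y = -30, z = 148 mm in the chest's frame.
- bolt (a joint): Travel of the bolt along the chest's +y, m: 0 = drawn back, 0.040 = fully home at its end stop. Starts at 0 to 0.004. About 2 N of friction; stays where left. With the catch up, a tooth stops it at about 0.006; if the catch is let up half-way, the bolt is trapped between two teeth; from 0.034 on, the catch can rise behind it and lock it.
- plate (a point): Centre of the upper face of the catch's press plate, a flat steel bar 24 mm wide (chest x), 95 mm long (chest y), parallel to the bolt; a fingertip can slide along it while holding it down. Its face is 34 mm above the chest's top when up, 25 mm when fully down. When up it is at x = -30, y = -27.5, z = 124 mm in the chest's frame: 60 mm to the -x side of the tab's middle.
- catch (a joint): How far the catch plate is pressed straight down, m: 0 = up (locking), 0.009 = fully down at its stop. A spring pushes it up with about 3 N at the top and 6 N at the bottom. The bolt is free when it is more than 0.006.
- stopper_mid (a point): Glass stopper standing on its 42 mm wide head on the fixed deck of the chest, 45 mm high; this point is at half height on its axis. To be left alone.
- flask_mid (a point): Conical glass flask, 82 mm wide and 140 mm high, standing on the table near the chest; this point is at half height on its axis. To be left alone.
- jar_mid (a point): Amber glass jar with a black cap, 70 mm wide and 100 mm high, standing on the table near the chest; this point is at half height on its axis. To be left alone.

How it is judged:
By the outcome, as a careful person would: the job done as asked, in the order asked, and still so for the second after the job is handed in, with the robot touching nothing.
It also fails if it takes over 32 s, if anything falls off the work surface, if the arm or the gripper's body presses on something with over 40 N, if the wrist force passes 120 N, or if a joint passes its speed limit or range.

## Working session

There is one attempt and no reset: what is moved stays moved. The work goes in short steps, Python scripts to look and compute and a tool call to move; the robot and the scene stay as the last step left them, time stands still between calls to the robot, and variables do not carry over. Pictures are saved under pics/ and viewed, at most 10 in all, crops included, and the job is handed in when it is done.

Besides the shell and the picture viewer there is one more tool, called after "Call:" by a JSON object that holds its "api" and its "payload". servo_tool: Moves the arm, as the interface text tells. Its arguments: {"type":"object","properties":{"translation":{"type":"array"},"yaw":{"type":"array"},"claw":{"type":"number"}},"required":["translation","yaw"]}

```bash
mkdir -p pics
python3 - <<'E'
from workcell import robot, optics
import cv2,pickle
o=robot.get_obs();print(o)
F={}
for n in ["scene","side","wrist"]:
    f=optics.grab_frame(n);F[n]=f
    cv2.imwrite(f"pics/{n}0.png",f["color"][:,:,::-1])
    print(n,{k:v for k,v in f.items() if k!="color"})
pickle.dump(F,open("f0.pkl","wb"))
E
```

```text
{'t': 0.0, 'joint_positions': array([ 9.91881577e-01,  2.21253763e-01,  1.52763223e+00,  5.63599240e-06,
        1.39470556e+00, -1.26092512e-01]), 'qvel': array([-1.28031294e-03, -3.56871047e-05,  9.69547864e-05,  2.74484203e-04,
        7.74957678e-04, -9.23478605e-04]), 'joint_efforts': array([ 9.14774446e-04, -4.94612074e+01, -3.87380934e+01,  6.98753865e-02,
        5.72831801e-02, -2.13341618e-04]), 'tcp_pos': array([273.0875266 , 561.47469318, 221.40896921]), 'tcp_rot': array([-3.13961031e+00, -2.56882597e-04,  2.68876917e+00]), 'contact_force': array([-1.11206771,  0.46793301,  0.89075264]), 'ft_torque': array([-0.03286102,  0.02683993,  0.05277182]), 'grasp_force': 0.0, 'gripper_width': 86.80506044683834}
scene {'fx': 487.90114599231885, 'fy': 487.90114599231885, 'cx': 279.6833607100169, 'cy': 209.5481749558558, 'R': array([[-0.3571915 ,  0.93380662, -0.02048003],
       [ 0.54221063,  0.18944815, -0.81860676],
       [-0.76054051, -0.30350387, -0.57398914]]), 't': array([ 162.17497623, -227.37171028, 1635.33712658])}
side {'fx': 438.9549284677078, 'fy': 438.9549284677078, 'cx': 284.95217159929797, 'cy': 213.6969542110836, 'R': array([[ 0.91582476, -0.40154381,  0.00525089],
       [-0.19972608, -0.46679298, -0.86151832],
       [ 0.34838842,  0.78795107, -0.50769934]]), 't': array([-509.70787678,  242.15577626,  852.23006385])}
wrist {'fx': 360.41960541099655, 'fy': 360.41960541099655, 'cx': 281.8425229623599, 'cy': 211.13507629712092, 'tool_from_camera': array([[ 2.80682555e-04, -9.69264299e-01, -2.46021626e-01,
         6.77427809e+01],
       [ 9.99999918e-01,  2.00507552e-04,  3.50935493e-04,
        -9.52117302e-01],
       [-2.90820051e-04, -2.46021704e-01,  9.69264276e-01,
        -1.61802902e+02],
       [ 0.00000000e+00,  0.00000000e+00,  0.00000000e+00,
         1.00000000e+00]])}
```

View pics/scene0.png

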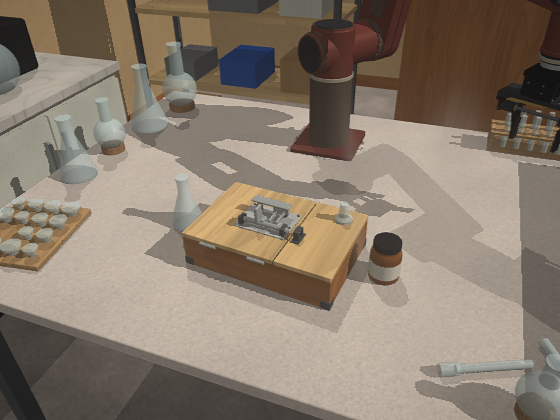

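View pics/side0.png

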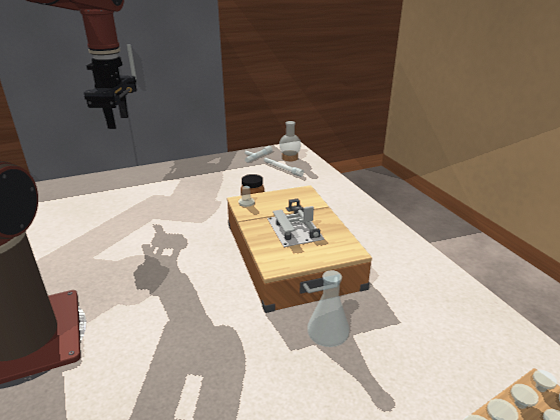

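View pics/wrist0.png

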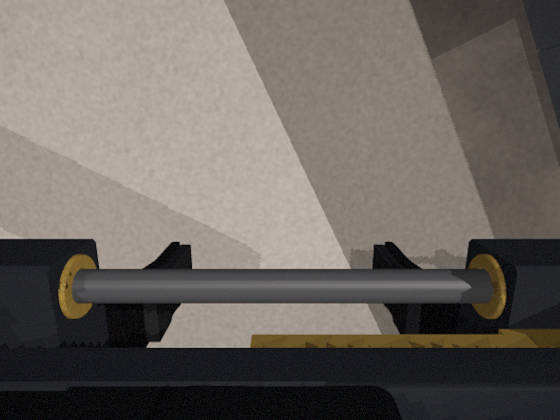

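The scene view shows the chest at about (277,243), with the stopper at (343,212) on its far-y end, the flask at (186,205) and the jar at (385,258). The side view shows the plate at (284,222), the tab at (308,213) and the keeper at (293,204). The wrist view doesn't show the chest.

Run:
```python
import cv2
a=cv2.imread("pics/scene0.png")[170:310,170:410]; b=cv2.imread("pics/side0.png")[170:310,210:390]
cv2.imwrite("pics/c1.png",cv2.resize(a,None,fx=3.33,fy=3.33,interpolation=cv2.INTER_CUBIC)[:600,:800])
cv2.imwrite("pics/c2.png",cv2.resize(b,None,fx=4,fy=4,interpolation=cv2.INTER_CUBIC))
```

```text
(no output)
```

View pics/c1.png

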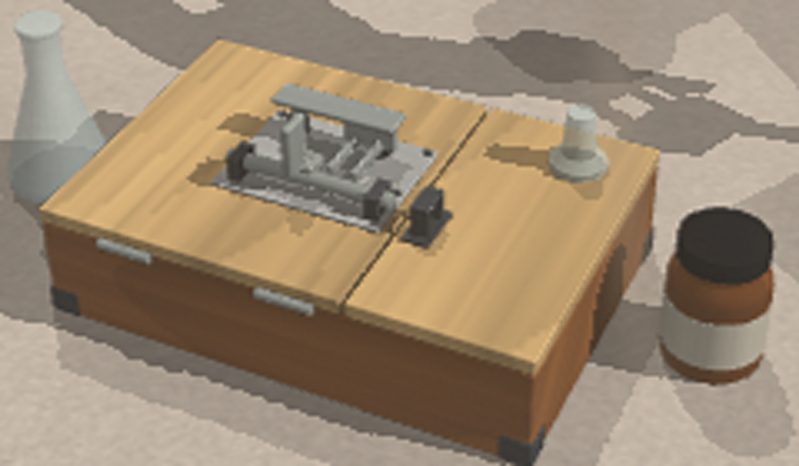

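View pics/c2.png

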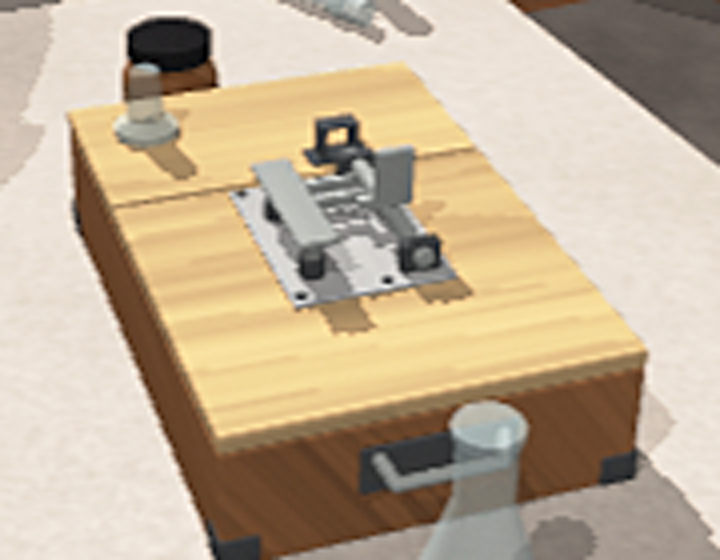

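c1 shows the chest's top corners at crop pixels (220,40), (42,212), (658,150) and (534,365). c2 shows them at (215,440), (645,355), (70,115) and (405,64). The plate's and tab's top corners are sharp in c2. I'll fit x, y and yaw from these.

```bash
cat > h.py <<'E'
import numpy as np,pickle
def ray(f,u,v,z):
    d=f["R"].T@np.array([(u-f["cx"])/f["fx"],(v-f["cy"])/f["fy"],1]);c=-f["R"].T@f["t"]
    return c+d*(z-c[2])/d[2]
E
python3 - <<'E'
from h import *
F=pickle.load(open("f0.pkl","rb"))
A=lambda u,v,z:ray(F["scene"],u/3.33+170,v/3.33+170,z)[:2]
B=lambda u,v,z:ray(F["side"],u/4+210,v/4+170,z)[:2]
M=[(-120,-180),(120,-180),(-120,180),(120,180)]
P=[A(220,40,90),A(42,212,90),A(658,150,90),A(534,365,90)]
Q=[B(215,440,90),B(645,355,90),B(70,115,90),B(405,64,90)]
def fit(m,p):
    m=np.array(m)@[1,1j];p=np.array(p)@[1,1j]
    a=np.vdot(m-m.mean(),p-p.mean());th=np.angle(a);e=np.exp(1j*th);t=p.mean()-e*m.mean()
    return th,t,np.round(p-e*m-t,1),abs(a)/np.vdot(m-m.mean(),m-m.mean()).real
for x in [(M,P),(M,Q),(M+M,P+Q)]: r=fit(*x);print(r)
th,t,_,_=r
def loc(p): z=(p@[1,1j]-t)*np.exp(-1j*th);return np.round([z.real,z.imag],1)
print("plate side",[loc(B(*c,124)) for c in[(250,168),(285,158),(342,235),(300,248)]])
print("plate scene",[loc(A(*c,124)) for c in[(272,100),(288,86),(405,115),(392,128)]])
print("tab",[loc(B(*c,148)) for c in[(375,157),(412,148)]],[loc(A(*c,148)) for c in[(283,122),(303,113)]])
for n,q in [("tab",(30,-30)),("plate",(-30,-27.5)),("stopper?",(-70,130))]:
    z=t+np.exp(1j*th)*complex(*q);print(n,z)
print("stopper",loc(A(578,165,92)),loc(B(147,130,92)))
E
```

```text
(np.float64(-0.08950145558238462), np.complex128(598.9656898449688+50.43069590882055j), array([ 0.4+2.6j, -0.4+4.j ,  0.5-3.5j, -0.5-3.1j]), np.float64(0.9860431901871981))
(np.float64(-0.09738315222504909), np.complex128(591.1023645220238+40.75359629482392j), array([ 2. +3.3j, -1.9+2.3j,  1.2-4.4j, -1.2-1.2j]), np.float64(0.985043349528454))
(np.float64(-0.09344030488403915), np.complex128(595.0340271834962+45.59214610182224j), array([ 5. +6.9j,  4.3+9.2j,  3.7+0.9j,  2.7+2.2j, -2.6-1.j , -6.6-2.9j,
       -2. -8.8j, -4.5-6.6j]), np.float64(0.9855356169855268))
plate side [array([-45.1,  12.8]), array([-21.9,  17.7]), array([-18.1, -72.8]), array([-44.3, -78.2])]
plate scene [array([-15.5, -68.8]), array([-35.7, -67.1]), array([-37.3,  23.6]), array([-19.5,  22.2])]
tab [array([ 14.2, -36.4]), array([ 37.9, -33.2])] [array([ 35., -31.]), array([ 20.3, -24. ])]
tab (622.104024338936+12.923885450167077j)
plate (562.59902751085+21.01124302167805j)
stopper? (537.4689639836853+181.5563454294459j)
stopper [-73.9 137.7] [-78.6 132.3]
```

Call:
{"api": "servo_tool", "payload": {"translation": [[-2.66,-1.86,0],[-5.32,-3.72,0],[-7.98,-5.57,0],[-10.64,-7.43,0],[-13.3,-9.29,0],[-15.96,-11.15,0],[-18.62,-13.0,0],[-21.28,-14.86,0],[-23.94,-16.7,0],[-26.6,-18.58,0]], "yaw": [0.121,0.242,0.363,0.484,0.605,0.727,0.848,0.969,1.09,1.211], "claw": 0.52}}

```text
t: 1.15
tcp_pos: [431.6, 277.3, 222.3]
tcp_rot: [-3.141, 0.0, 1.473]
contact_force: [0.1, -0.4, 0.6]
gripper_width: 45.2
grasp_force: 0.0
```

Call:
{"api": "servo_tool", "payload": {"translation": [[-3.3,2.3,0],[-6.6,4.6,0],[-10,6.9,0],[-13.3,9.2,0],[-16.7,11.5,0],[-20,13.8,0],[-23.4,16,0],[-26.75,18.35,1],[-26.75,18.35,2.2],[-26.75,18.35,2.2]], "yaw": [0,0,0,0,0,0,0,0,0,0]}}

```text
t: 2.15
tcp_pos: [587.7, -5.4, 197.8]
tcp_rot: [-3.137, -0.001, 1.476]
contact_force: [-0.3, 0.3, -0.7]
gripper_width: 45.4
grasp_force: 0.0
```

Call:
{"api": "servo_tool", "payload": {"translation": [[0,0,0],[0,0,0],[0,0,0]], "yaw": [0,0,0]}}

```text
t: 2.45
tcp_pos: [589.3, -3.8, 201.4]
tcp_rot: [3.14, -0.0, 1.479]
contact_force: [-0.4, -0.4, 0.5]
gripper_width: 45.2
grasp_force: 0.0
```

Run:
```python
from workcell import robot, optics
import cv2,pickle
o=robot.get_obs();print(o)
f=optics.grab_frame("wrist");pickle.dump((o,f),open("f1.pkl","wb"))
cv2.imwrite("pics/w1.png",cv2.resize(f["color"][:,:,::-1],(800,600)))
```

```text
{'t': 2.45, 'joint_positions': array([-1.40194136e-01,  1.50355327e-01,  1.64686555e+00,  8.18930710e-05,
        1.34321784e+00, -4.88281663e-02]), 'qvel': array([-0.00128234,  0.00181431, -0.00109087, -0.00056801,  0.00012476,
        0.00077102]), 'joint_efforts': array([-1.59976026e-01, -4.51824331e+01, -3.79842532e+01,  6.50828169e-02,
        4.33683407e-02,  3.10996154e-03]), 'tcp_pos': array([589.26261805,  -3.75027384, 201.3762276 ]), 'tcp_rot': array([ 3.14043620e+00, -2.33856538e-05,  1.47941194e+00]), 'contact_force': array([-0.43238813, -0.40823106,  0.45306932]), 'ft_torque': array([-0.05064791,  0.0516133 ,  0.0051563 ]), 'grasp_force': 0.0, 'gripper_width': 45.246526791971434}
```

View pics/w1.png

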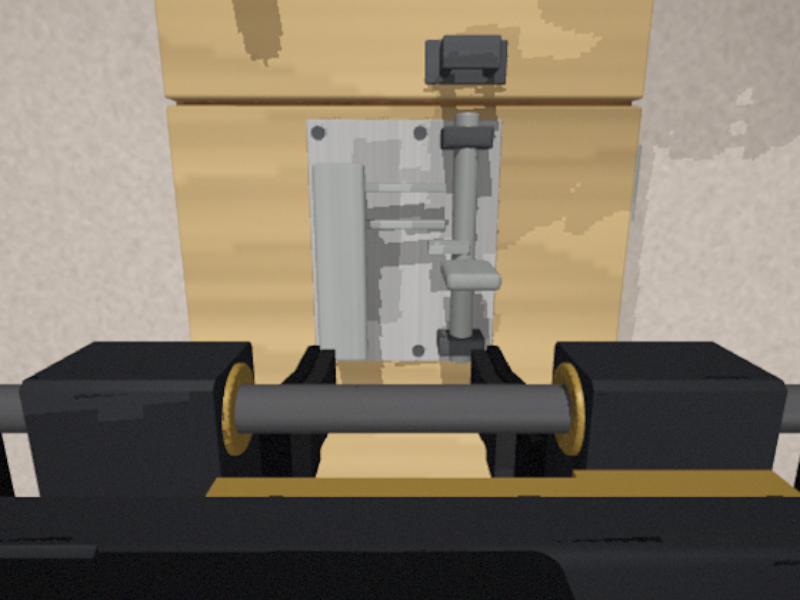

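w1 shows the plate with its top edge at (314–363,164) and its near end around (317–367,360). The tab's top face is centred around (473,280), and the keeper is at (466,55). The fingers are parallel to the work.

Run:
```python
import pickle,numpy as np
o,f=pickle.load(open("f1.pkl","rb"));T=f["tool_from_camera"]
h=o["tcp_pos"][2]
def tool(u,v,z):
    d=T[:3,:3]@[(u*.7-f["cx"])/f["fx"],(v*.7-f["cy"])/f["fy"],1];c=T[:3,3]
    return np.round((c+d*((h-z)-c[2])/d[2])[:2],1)
for n,c,z in [("pl far L",(314,164),124),("pl far R",(363,164),124),("pl near L",(317,359),124),("pl near R",(367,359),124),("tab back L",(448,288),148),("tab back R",(499,288),148),("tab front R",(498,272),148),("keeper top",(443,38),115),("keeper top",(500,38),115),("seamL",(167,103),90),("seamR",(641,103),90)]: print(n,tool(*c,z))
```

```text
pl far L [ 69.4 -40.9]
pl far R [ 69.4 -18.9]
pl near L [-23.6 -43.3]
pl near R [-23.5 -18.6]
tab back L [17.8 18.4]
tab back R [17.8 40.2]
tab front R [24.8 39.5]
keeper top [123.1  16.7]
keeper top [123.1  41.7]
seamL [  99.2 -118.6]
seamR [ 99.2 117.7]
```

Call:
{"api": "servo_tool", "payload": {"translation": [[0,0,1.5],[0,0,3.5],[0,0,5.5],[0,0,6.8],[0,0,7.2],[0,0,7.2],[0,0,7.2]], "yaw": [0,0,0,0,0,0,0]}}

```text
t: 3.2
tcp_pos: [589.8, -4.9, 129.4]
tcp_rot: [3.14, 0.0, 1.478]
contact_force: [-0.6, 0.2, 0.3]
gripper_width: 45.2
grasp_force: 0.0
```

Call:
{"api": "servo_tool", "payload": {"translation": [[0,0,0.2],[0,0,0.4],[0,0,0.6],[0,0,0.8],[0,0,1.0],[0,0,1.0],[0,0,1.0]], "yaw": [0,0,0,0,0,0,0]}}

```text
t: 3.9
tcp_pos: [589.7, -4.9, 119.0]
tcp_rot: [3.141, 0.0, 1.478]
contact_force: [1.3, -0.2, 3.4]
gripper_width: 45.4
grasp_force: 2.1
```

Contact made at about 3.4 N, with the plate partly pressed. I'll continue to the stop.

Call:
{"api": "servo_tool", "payload": {"translation": [[0,0,0.1],[0,0,0.2],[0,0,0.3],[0,0,0.4],[0,0,0.4],[0,0,0.4]], "yaw": [0,0,0,0,0,0]}}

```text
t: 4.5
tcp_pos: [589.6, -5.0, 115.2]
tcp_rot: [3.141, 0.0, 1.478]
contact_force: [1.2, -0.8, 7.5]
gripper_width: 45.6
grasp_force: 3.6
```

Call:
{"api": "servo_tool", "payload": {"translation": [[0,0,0.05],[0,0,0.1],[0,0,0.15],[0,0,0.15],[0,0,0.15]], "yaw": [0,0,0,0,0]}}

```text
t: 5.0
tcp_pos: [589.8, -5.1, 114.9]
tcp_rot: [3.14, 0.0, 1.478]
contact_force: [-2.8, -1.6, 14.5]
gripper_width: 45.2
grasp_force: 7.1
```

The catch is on its stop: z = 115 and the force rose to 14.5 N. Now I'll push the bolt along +x.

Call:
{"api": "servo_tool", "payload": {"translation": [[0.3,0,0],[0.6,0,0],[0.9,0,0],[1.2,0,0],[1.5,0,0],[1.8,0,0],[2.1,0,0],[2.4,0,0],[2.4,0,0]], "yaw": [0,0,0,0,0,0,0,0,0]}}

```text
t: 5.9
tcp_pos: [592.7, 16.0, 115.2]
tcp_rot: [3.139, 0.005, 1.478]
contact_force: [-1.5, -10.2, 12.8]
gripper_width: 45.4
grasp_force: 7.5
```

Call:
{"api": "servo_tool", "payload": {"translation": [[0.3,0,0],[0.6,0,0],[0.9,0,0],[1.2,0,0],[1.5,0,0],[1.8,0,0],[2.1,0,0],[2.3,0,0],[2.3,0,0],[2.3,0,0]], "yaw": [0,0,0,0,0,0,0,0,0,0]}}

```text
t: 6.9
tcp_pos: [594.8, 38.8, 115.2]
tcp_rot: [3.139, 0.005, 1.478]
contact_force: [-1.3, -10.7, 13.4]
gripper_width: 45.4
grasp_force: 7.7
```

Call:
{"api": "servo_tool", "payload": {"translation": [[0.1,0,0],[0.2,0,0],[0.3,0,0],[0.4,0,0],[0.5,0,0],[0.5,0,0],[0.5,0,0]], "yaw": [0,0,0,0,0,0,0]}}

```text
t: 7.6
tcp_pos: [595.1, 41.5, 115.3]
tcp_rot: [3.139, 0.008, 1.477]
contact_force: [-2.3, -18.5, 14.7]
gripper_width: 45.5
grasp_force: 10.9
```

Call:
{"api": "servo_tool", "payload": {"translation": [[0.1,0,0],[0.2,0,0],[0.3,0,0],[0.3,0,0],[0.3,0,0]], "yaw": [0,0,0,0,0]}}

```text
t: 8.1
tcp_pos: [595.2, 41.8, 115.3]
tcp_rot: [3.139, 0.012, 1.475]
contact_force: [-4.4, -27.7, 15.7]
gripper_width: 45.1
grasp_force: 15.5
```

Run:
```python
from workcell import robot, optics
import cv2,numpy as np
w=optics.grab_frame("wrist")["color"][:,:,::-1];s=optics.grab_frame("side")["color"][170:270,250:350,::-1]
cv2.imwrite("pics/w2.png",np.hstack([cv2.resize(w[:,100:460],(400,466)),cv2.resize(s,(400,466),interpolation=cv2.INTER_CUBIC)]))
```

```text
(no output)
```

View pics/w2.png

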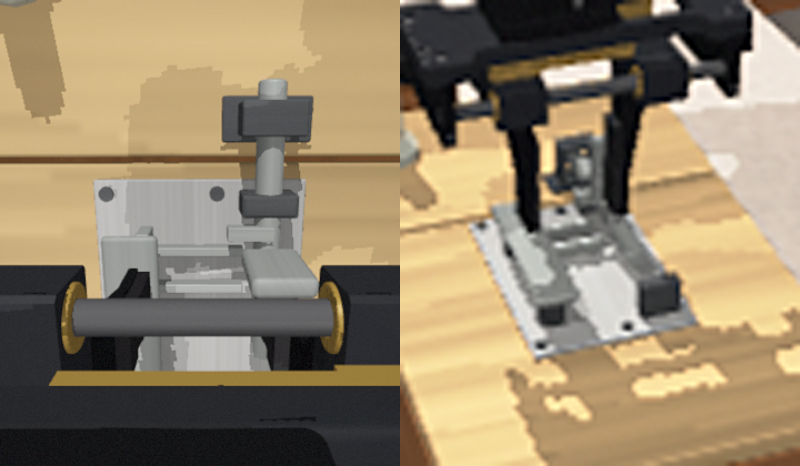

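w2 shows the bolt rod through the keeper, at (270,90) in the picture. The force rose from 18 to 28 N with only 0.3 mm of motion, so it's at its end stop. I'll ease back and then lift.

Call:
{"api": "servo_tool", "payload": {"translation": [[-0.3,0,0],[-0.6,0,0],[-0.9,0,0],[-1.2,0,0],[-1.2,0,0],[-1.2,0,-0.8],[-1.2,0,-2],[-1.2,0,-4],[-1.2,0,-6],[-1.2,0,-8]], "yaw": [0,0,0,0,0,0,0,0,0,0]}}

```text
t: 9.2
tcp_pos: [592.1, 37.8, 192.9]
tcp_rot: [-3.139, 0.0, 1.478]
contact_force: [0.1, -1.5, -0.2]
gripper_width: 45.3
grasp_force: 0.0
```

Call:
{"api": "servo_tool", "payload": {"translation": [[-2,0,-1],[-4,0,-2],[-6,0,-2],[-6,0,-2],[-6,0,-2]], "yaw": [0,0,0,0,0]}}

```text
t: 9.7
tcp_pos: [586.9, -21.9, 212.4]
tcp_rot: [-3.14, -0.0, 1.477]
contact_force: [-0.1, -0.0, -1.1]
gripper_width: 45.7
grasp_force: 0.0
```

Run:
```python
from workcell import robot, optics
import cv2,numpy as np
print(robot.get_obs()["contact_force"])
w=optics.grab_frame("wrist")["color"][:,:,::-1];s=optics.grab_frame("side")["color"][170:270,250:350,::-1]
cv2.imwrite("pics/w3.png",np.hstack([cv2.resize(w[:,100:460],(400,466)),cv2.resize(s,(400,466),interpolation=cv2.INTER_CUBIC)]))
```

```text
[-0.05056452 -0.00800913 -1.08796137]
```

View pics/w3.png

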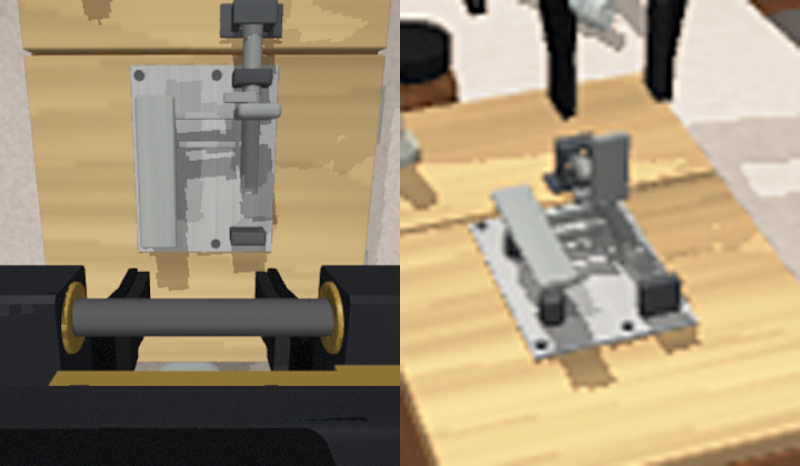

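w3 shows the catch plate sprung back up, the tab forward next to the guide at (255,110), the rod in the keeper and the hand clear.

```bash
python3 -c "
from workcell import robot
print(robot.hand_in())"
```

```text
the job is handed in; nothing more can be done
None
```

The chest is locked and the job is handed in at about 9.8 s: the bolt is home in its keeper, the catch has sprung up behind it, and the hand is clear without having gone near the stopper, flask or jar; the hand-in returned no verdict.

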